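# Refill the battery charging locker

## Task

Refill the battery charging locker on the bench: throw its three interlocked levers off (away from you), finding out by trying which one is free next since a blocked lever hardly gives, then pull the drawer fully open and put a spare battery pack upright and fully down into every empty bay, leaving the packs already there in their bays. Then shut the drawer fully, and throw all three levers back on (toward you), again in the order the interlock allows. Any spare left over stays on the bench, and the other things on the bench are to be left alone.

Things in the scene. Friction and masses are not known exactly. Their poses are not given: they have to be found in the camera images.
- locker: the battery charging locker: a grey metal cabinet fixed to the bench, 130 deep (x) x 322 wide (y) x 96 mm high. Origin: centre of its underside; +x points from its front to its back (away from the robot, roughly), +y to its left, z up. On its roof a console (x -32 to 22 mm, top at z = 124) carries three levers in a row along y.
- lever_left (a joint): the left (+y of the locker) lever, hinged about the locker's y at x -5, y 85, z 122 mm in the locker's frame. 0 = on (leans 0.45 rad to the locker's front), 0.9 = off (leans 0.45 rad to its back); about 2 N moves it and it stays where left. Each lever: black grip, a rod 18 mm thick, 39 to 85 mm from the pivot (its middle 178 mm high at both ends of the swing)
- lever_mid (a joint): the middle lever, hinged about the locker's y at x -5, y 0, z 122 mm in the locker's frame. 0 = on (leans 0.45 rad to the locker's front), 0.9 = off (leans 0.45 rad to its back); about 2 N moves it and it stays where left. A hidden interlock lets the levers go off in one order only, a new one each start; until its turn a lever gives about 0.1 rad, then stops dead
- lever_right (a joint): the right (-y of the locker) lever, hinged about the locker's y at x -5, y -85, z 122 mm in the locker's frame. 0 = on (leans 0.45 rad to the locker's front), 0.9 = off (leans 0.45 rad to its back); about 2 N moves it and it stays where left. Going back on, the levers follow the reverse of the order they went off in (one out of turn gives 0.3 to 0.5 rad, ever stiffer); none goes on while the drawer is open
- drawer (a joint): the locker's drawer: 0 = shut, 0.075 = fully open, sliding out along the locker's -x. About 2 N moves it; it is locked (gives at most 4 mm) until all three levers are off
- drawer_handle (a point): middle of the drawer's handle, a steel bar 11 mm thick and 120 mm long along the locker's y, 35 mm in front of the drawer's front panel, at z = 68 mm; the panel's top edge is at z = 86 mm
- bay_0 (a point): centre of the floor of bay 0 in the drawer (0 leftmost, +y; 4 rightmost; 58 mm apart), z = 22 mm. An open pocket 56 (x) x 50 (y) mm inside, walls 18 mm high; the front panel stands 64 mm above its floor. With the drawer shut it is under the roof (underside z = 88 mm); with the drawer fully open it is clear of the cabinet by 19 mm
- bay_1 (a point): centre of the floor of bay 1 in the drawer (0 leftmost, +y; 4 rightmost; 58 mm apart), z = 22 mm. An open pocket 56 (x) x 50 (y) mm inside, walls 18 mm high; the front panel stands 64 mm above its floor. With the drawer shut it is under the roof (underside z = 88 mm); with the drawer fully open it is clear of the cabinet by 19 mm
- bay_2 (a point): centre of the floor of bay 2 in the drawer (0 leftmost, +y; 4 rightmost; 58 mm apart), z = 22 mm. An open pocket 56 (x) x 50 (y) mm inside, walls 18 mm high; the front panel stands 64 mm above its floor. With the drawer shut it is under the roof (underside z = 88 mm); with the drawer fully open it is clear of the cabinet by 19 mm
- bay_3 (a point): centre of the floor of bay 3 in the drawer (0 leftmost, +y; 4 rightmost; 58 mm apart), z = 22 mm. An open pocket 56 (x) x 50 (y) mm inside, walls 18 mm high; the front panel stands 64 mm above its floor. With the drawer shut it is under the roof (underside z = 88 mm); with the drawer fully open it is clear of the cabinet by 19 mm
- bay_4 (a point): centre of the floor of bay 4 in the drawer (0 leftmost, +y; 4 rightmost; 58 mm apart), z = 22 mm. An open pocket 56 (x) x 50 (y) mm inside, walls 18 mm high; the front panel stands 64 mm above its floor. With the drawer shut it is under the roof (underside z = 88 mm); with the drawer fully open it is clear of the cabinet by 19 mm
- pack_0: battery pack already in bay 0 at the start (absent in some starts: then the bay is empty); cordless-tool battery pack: black body 50 (x) x 44 (y) x 32 high with a narrower grey grip block 34 (x) x 22 (y) centred on top, 60 mm high in all, 0.2 kg. Origin: centre of its underside. Goes upright into a bay, x along the locker's x, either way round; held across the block's y
- pack_1: battery pack already in bay 1 at the start (absent in some starts: then the bay is empty); cordless-tool battery pack: black body 50 (x) x 44 (y) x 32 high with a narrower grey grip block 34 (x) x 22 (y) centred on top, 60 mm high in all, 0.2 kg. Origin: centre of its underside. Goes upright into a bay, x along the locker's x, either way round; held across the block's y
- pack_2: battery pack already in bay 2 at the start (absent in some starts: then the bay is empty); cordless-tool battery pack: black body 50 (x) x 44 (y) x 32 high with a narrower grey grip block 34 (x) x 22 (y) centred on top, 60 mm high in all, 0.2 kg. Origin: centre of its underside. Goes upright into a bay, x along the locker's x, either way round; held across the block's y
- pack_3: battery pack already in bay 3 at the start (absent in some starts: then the bay is empty); cordless-tool battery pack: black body 50 (x) x 44 (y) x 32 high with a narrower grey grip block 34 (x) x 22 (y) centred on top, 60 mm high in all, 0.2 kg. Origin: centre of its underside. Goes upright into a bay, x along the locker's x, either way round; held across the block's y
- pack_4: battery pack already in bay 4 at the start (absent in some starts: then the bay is empty); cordless-tool battery pack: black body 50 (x) x 44 (y) x 32 high with a narrower grey grip block 34 (x) x 22 (y) centred on top, 60 mm high in all, 0.2 kg. Origin: centre of its underside. Goes upright into a bay, x along the locker's x, either way round; held across the block's y
- spare_a: spare battery pack standing on the bench to the right: cordless-tool battery pack: black body 50 (x) x 44 (y) x 32 high with a narrower grey grip block 34 (x) x 22 (y) centred on top, 60 mm high in all, 0.2 kg. Origin: centre of its underside. Goes upright into a bay, x along the locker's x, either way round; held across the block's y
- spare_b: spare battery pack standing on the bench to the right: cordless-tool battery pack: black body 50 (x) x 44 (y) x 32 high with a narrower grey grip block 34 (x) x 22 (y) centred on top, 60 mm high in all, 0.2 kg. Origin: centre of its underside. Goes upright into a bay, x along the locker's x, either way round; held across the block's y
- spare_c: spare battery pack standing on the bench to the right: cordless-tool battery pack: black body 50 (x) x 44 (y) x 32 high with a narrower grey grip block 34 (x) x 22 (y) centred on top, 60 mm high in all, 0.2 kg. Origin: centre of its underside. Goes upright into a bay, x along the locker's x, either way round; held across the block's y
- measuring_tape: tape measure, 38 x 82 x 64 mm, a bystander, standing before the fixed red toolbox (which fills about x 0.55 to 0.77, y -0.40 to 0.12 m of the bench, taller than the locker: carry things round its front); origin at the centre of its underside
- head_lamp: head lamp lying on the bench, 110 x 104 x 42 mm, a bystander; origin at the centre of its underside
- seed_packet_2: flat seed packet lying on the bench, 112 x 82 x 10 mm, a bystander; origin at the centre of its underside

How it is judged (in metres and radians):
On the way, in this order (a step that is already met when the one before it is completed fails the run):
1. all three levers are off (value of joint each of lever_left, lever_mid, lever_right above 0.75 rad), for 0.2 s.
2. the drawer is fully open (value of joint drawer above 0.065 m), for 0.2 s.
3. every bay of the open drawer holds a pack (((distance between pack_0 and bay_0 below 0.01 m and angle between pack_0's own z axis and vertical below 0.12 rad) or (distance between spare_a and bay_0 below 0.01 m and angle between spare_a's own z axis and vertical below 0.12 rad) or (distance between spare_b and bay_0 below 0.01 m and angle between spare_b's own z axis and vertical below 0.12 rad) or (distance between spare_c and bay_0 below 0.01 m and angle between spare_c's own z axis and vertical below 0.12 rad)) and ((distance between pack_1 and bay_1 below 0.01 m and angle between pack_1's own z axis and vertical below 0.12 rad) or (distance between spare_a and bay_1 below 0.01 m and angle between spare_a's own z axis and vertical below 0.12 rad) or (distance between spare_b and bay_1 below 0.01 m and angle between spare_b's own z axis and vertical below 0.12 rad) or (distance between spare_c and bay_1 below 0.01 m and angle between spare_c's own z axis and vertical below 0.12 rad)) and ((distance between pack_2 and bay_2 below 0.01 m and angle between pack_2's own z axis and vertical below 0.12 rad) or (distance between spare_a and bay_2 below 0.01 m and angle between spare_a's own z axis and vertical below 0.12 rad) or (distance between spare_b and bay_2 below 0.01 m and angle between spare_b's own z axis and vertical below 0.12 rad) or (distance between spare_c and bay_2 below 0.01 m and angle between spare_c's own z axis and vertical below 0.12 rad)) and ((distance between pack_3 and bay_3 below 0.01 m and angle between pack_3's own z axis and vertical below 0.12 rad) or (distance between spare_a and bay_3 below 0.01 m and angle between spare_a's own z axis and vertical below 0.12 rad) or (distance between spare_b and bay_3 below 0.01 m and angle between spare_b's own z axis and vertical below 0.12 rad) or (distance between spare_c and bay_3 below 0.01 m and angle between spare_c's own z axis and vertical below 0.12 rad)) and ((distance between pack_4 and bay_4 below 0.01 m and angle between pack_4's own z axis and vertical below 0.12 rad) or (distance between spare_a and bay_4 below 0.01 m and angle between spare_a's own z axis and vertical below 0.12 rad) or (distance between spare_b and bay_4 below 0.01 m and angle between spare_b's own z axis and vertical below 0.12 rad) or (distance between spare_c and bay_4 below 0.01 m and angle between spare_c's own z axis and vertical below 0.12 rad)) and value of joint drawer above 0.05 m), for 0.2 s.
4. the drawer is shut with the levers still off (all of step 1 and value of joint drawer below 0.006 m), for 0.2 s.
At the end, for the whole second after the job is handed in: Every one of the five bays holds a battery pack (underside centre within 10 mm of the bay's floor centre, upright within 0.12 rad), no spare lies higher than 30 mm (all are in bays or on the bench), the drawer is shut to within 6 mm and all three levers are on (within 0.12 rad of their stop) (((distance between pack_0 and bay_0 below 0.01 m and angle between pack_0's own z axis and vertical below 0.12 rad) or (distance between spare_a and bay_0 below 0.01 m and angle between spare_a's own z axis and vertical below 0.12 rad) or (distance between spare_b and bay_0 below 0.01 m and angle between spare_b's own z axis and vertical below 0.12 rad) or (distance between spare_c and bay_0 below 0.01 m and angle between spare_c's own z axis and vertical below 0.12 rad)) and ((distance between pack_1 and bay_1 below 0.01 m and angle between pack_1's own z axis and vertical below 0.12 rad) or (distance between spare_a and bay_1 below 0.01 m and angle between spare_a's own z axis and vertical below 0.12 rad) or (distance between spare_b and bay_1 below 0.01 m and angle between spare_b's own z axis and vertical below 0.12 rad) or (distance between spare_c and bay_1 below 0.01 m and angle between spare_c's own z axis and vertical below 0.12 rad)) and ((distance between pack_2 and bay_2 below 0.01 m and angle between pack_2's own z axis and vertical below 0.12 rad) or (distance between spare_a and bay_2 below 0.01 m and angle between spare_a's own z axis and vertical below 0.12 rad) or (distance between spare_b and bay_2 below 0.01 m and angle between spare_b's own z axis and vertical below 0.12 rad) or (distance between spare_c and bay_2 below 0.01 m and angle between spare_c's own z axis and vertical below 0.12 rad)) and ((distance between pack_3 and bay_3 below 0.01 m and angle between pack_3's own z axis and vertical below 0.12 rad) or (distance between spare_a and bay_3 below 0.01 m and angle between spare_a's own z axis and vertical below 0.12 rad) or (distance between spare_b and bay_3 below 0.01 m and angle between spare_b's own z axis and vertical below 0.12 rad) or (distance between spare_c and bay_3 below 0.01 m and angle between spare_c's own z axis and vertical below 0.12 rad)) and ((distance between pack_4 and bay_4 below 0.01 m and angle between pack_4's own z axis and vertical below 0.12 rad) or (distance between spare_a and bay_4 below 0.01 m and angle between spare_a's own z axis and vertical below 0.12 rad) or (distance between spare_b and bay_4 below 0.01 m and angle between spare_b's own z axis and vertical below 0.12 rad) or (distance between spare_c and bay_4 below 0.01 m and angle between spare_c's own z axis and vertical below 0.12 rad)) and height (world z) of each of spare_a, spare_b, spare_c below 0.03 m and value of joint drawer below 0.006 m and value of joint each of lever_left, lever_mid, lever_right below 0.12 rad); the robot touches nothing.
It fails at once if a pack that was already in a bay is taken out (height (world z) of any of pack_0, pack_1, pack_2, pack_3, pack_4 above 0.05 m).
It fails at once if another thing on the bench is disturbed (moved more than 30 mm) (distance of any of measuring_tape, head_lamp, seed_packet_2 from where it was at the start of the episode above 0.03 m).
Of pack_0, pack_1, pack_2, pack_3, pack_4 only 2 to 3 are there at a start; the rules pass over those that are not, and their reading is None.
At some moment in a run one of spare_a, spare_b, spare_c may be knocked a few centimetres aside while the robot is not near it.
It also fails if it takes over 208 s, if anything falls off the work surface, if the arm or the gripper's body presses on something with over 40 N, if the wrist force passes 120 N, or if a joint passes its speed limit or range.

## Robot

A 6-joint arm with a two-finger parallel gripper is mounted at the origin on a cart in front of the work surface, level with it; the furniture and walls round the work are solid. World frame = base frame: x ahead of the robot, y to its left, z up, the work surface at z = 0. Lengths are in mm, angles in rad, forces in N, time in s.
With the tool pointing down it reaches from about 300 to 950 mm from the base axis. Payload 3.1 kg.
Tool frame: the origin (TCP) lies midway between the tips of the shut fingers; the grasp point (between the pads) lies 19 mm behind it; z points along the fingers, y is the line along which they close (so a half turn about z gives the same grasp; the last joint's range is limited). The gripper opens to 85 mm and grips with 20 to 120 N. Pads are 22 mm wide; open, the fingers measure 114 mm over their backs; the gripper's body (76 mm by 85 mm) begins 54 mm behind the grasp point. The pads swing forward as they close: fully open they stand 13 mm farther back than shut.
Start: joints at [1.25, 0.308, 1.634, -0, 1.2, -0.07], TCP at [155.138, 605.446, 231.272] pointing down, gripper open.
Joint ranges: [-3.06, 3.06], [-0.79, 1.96], [0.05, 2.63], [-1.19, 4.34], [0.05, 2.64], [-2.94, 2.94]. Speed limits (rad/s): [2.79, 2.79, 3.14, 3.14, 3.14, 3.14].

## Interface

Orientations are given as a unit quaternion [x, y, z, w].
In Python, from station import env gives the robot as it stands. The module is installed in compiled form; this text tells all that it offers.
- The arm moves only by the tool arm_command, never from a script. Its arguments are lists of equal length, an entry for each row: "claw": the opening, from -1 (shut) to 1 (fully open); "linear": the shift along the tool's x, y, z in m, a list of three; "twist": the turn, a rotation vector about the tool's x, y, z in rad, a list of three. In form: {"claw": [claw, ...], "linear": [[dx, dy, dz], ...], "twist": [[rx, ry, rz], ...]}. A call has 1 to 12 rows; each row is the pose to reach, as a shift and turn from the pose commanded when the call began, along the tool's axes at that moment; what a row does not reach only later rows make up. A row lasts 1/8 s, in which the tool goes at most 62.5 mm and 10.7 degrees, less where a joint would pass 70% of its speed; a pose out of reach is approached as far as the arm can. A call with a gripper value outside its range is refused whole. The fingers move at their own pace and stop on an object; "newtons" is the grip in N (left out, the last holds). Time passes only in rows, so rows that repeat a pose let the fingers close. It gives the time, the measured TCP pose, the force, the opening and the grip force at its end, in the units of the state.
- env.observe(): the state, without advancing time (a new reading comes with each control period).
- env.grab_frame(name): name is "side" or "top"; returns the picture (384x512x3 uint8, red, green, blue); there is no depth.
- env.camera_info(name): a dict with "intrinsics" (3x3 intrinsics, pixels), "extrinsics" (4x4, takes a point from camera to world coordinates). Camera axes: x right, y down, z forward; pixel columns grow to the right and rows downward; lengths in mm; the calibration is good to about 2 mm. A picture is of the moment at which its call begins. camera_info takes no time and is no camera call.
- env.finish_job(): hands the job in; it is judged then, once.
The state is a dict: "time_s": time; "qpos": joint angles; "dq": joint speeds; "joint_efforts": joint torques, N m; "tool_pos": TCP position; "orientation": TCP orientation; "ft_force": force on the tool from outside, world axes, zero at the start; "moment": the same for the moment, N m; "grip_width": opening from 0.0 (shut) to 1.0 (fully open); "finger_force": force on a finger pad.
Only numpy, scipy, OpenCV 4.12 (cv2) and the standard library are available. Lean on these libraries where they do the work, as an engineer would, in place of code of your own. Each camera call takes 0.05 s, during which the arm holds its last target. There are 200 camera calls.

## Working session

There is one attempt and no reset: what is moved stays moved. The work goes in short steps, Python scripts to look and compute and a tool call to move; the robot and the scene stay as the last step left them, time stands still between calls to the robot, and variables do not carry over. Pictures are saved under pics/ and viewed, at most 15 in all, crops included, and the job is handed in when it is done.

Besides the shell and the picture viewer there is one more tool, called after "Call:" as a command line: name --argument value ..., lists and objects as JSON in quotes. arm_command: Moves the arm, as the interface text tells. Its arguments: {"type":"object","properties":{"claw":{"type":"array","items":{"type":"number"}},"linear":{"type":"array","items":{"type":"array","items":{"type":"number"}}},"twist":{"type":"array","items":{"type":"array","items":{"type":"number"}}},"newtons":{"type":"number"}},"required":["claw","linear","twist"]}

```bash
mkdir -p pics
cat > h.py <<'E'
import numpy as np, cv2
from station import env
from scipy.spatial.transform import Rotation as R
def snap(name,fn,crop=None,scale=1):
    im=env.grab_frame(name)[:,:,::-1]
    if crop: x0,y0,x1,y1=crop; im=im[y0:y1,x0:x1]
    if scale!=1: im=cv2.resize(im,None,fx=scale,fy=scale,interpolation=cv2.INTER_CUBIC)
    cv2.imwrite('pics/'+fn,im)
def ray(name,u,v,z):
    c=env.camera_info(name);K=np.array(c['intrinsics']);E=np.array(c['extrinsics'])
    d=E[:3,:3]@np.linalg.solve(K,[u,v,1]);o=E[:3,3]
    return o+d*(z-o[2])/d[2]
def proj(name,p):
    c=env.camera_info(name);K=np.array(c['intrinsics']);E=np.array(c['extrinsics'])
    q=K@(E[:3,:3].T@(np.array(p)-E[:3,3]));return q[:2]/q[2]
def st():
    s=env.observe();print({k:np.round(s[k],3).tolist() for k in('time_s','tool_pos','orientation','ft_force','grip_width','finger_force','qpos')})
    return s
def go(p,yaw=None):
    """rel move in tool axes to world p (mm), tool down, tool-y direction yaw (rad, angle of tool y from world y)"""
    s=env.observe();r=R.from_quat(s['orientation'])
    print('lin',np.round(r.inv().apply(np.array(p)-s['tool_pos'])/1000,4))
    if yaw is not None:
        for k in(0,np.pi):
            y=yaw+k;t=R.from_matrix(np.array([[-np.sin(y+np.pi/2),np.cos(y+np.pi/2),0],[-np.sin(y),np.cos(y),0],[0,0,-1]]).T)
            Y=np.array([-np.sin(y),np.cos(y),0]);Z=np.array([0,0,-1.]);t=R.from_matrix(np.array([np.cross(Y,Z),Y,Z]).T)
            print('tw',np.round((r.inv()*t).as_rotvec(),4))
E
python3 - <<'E'
from h import *
st()
for n in('side','top'):
    snap(n,n+'0.png',None,1.5)
    print(n,np.round(env.camera_info(n)['extrinsics'],3).tolist(),np.round(env.camera_info(n)['intrinsics'],1).tolist())
E
```

```text
{'time_s': 0.0, 'tool_pos': [154.892, 604.639, 230.03], 'orientation': [0.125, 0.992, -0.001, -0.0], 'ft_force': [0.152, -0.303, -0.516], 'grip_width': 1.002, 'finger_force': 0.0, 'qpos': [1.25, 0.309, 1.635, -0.0, 1.2, -0.07]}
side [[0.954, -0.128, 0.269, 159.009], [-0.298, -0.393, 0.87, -1068.274], [-0.006, -0.911, -0.413, 578.852], [0.0, 0.0, 0.0, 1.0]] [[376.9, 0.0, 260.0], [0.0, 376.9, 190.8], [0.0, 0.0, 1.0]]
top [[0.023, -0.998, 0.058, 424.039], [-1.0, -0.023, 0.01, -27.429], [-0.009, -0.058, -0.998, 1272.946], [0.0, 0.0, 0.0, 1.0]] [[363.3, 0.0, 258.2], [0.0, 363.3, 194.3], [0.0, 0.0, 1.0]]
```

View pics/top0.png

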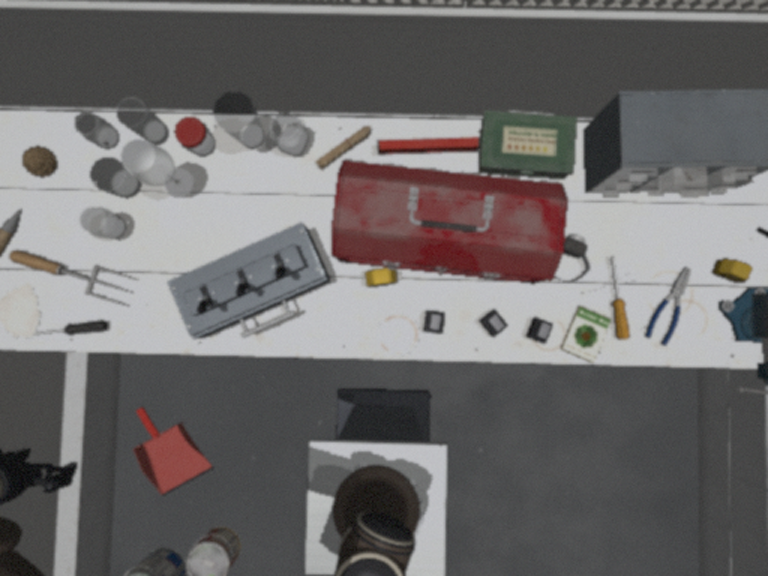

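View pics/side0.png

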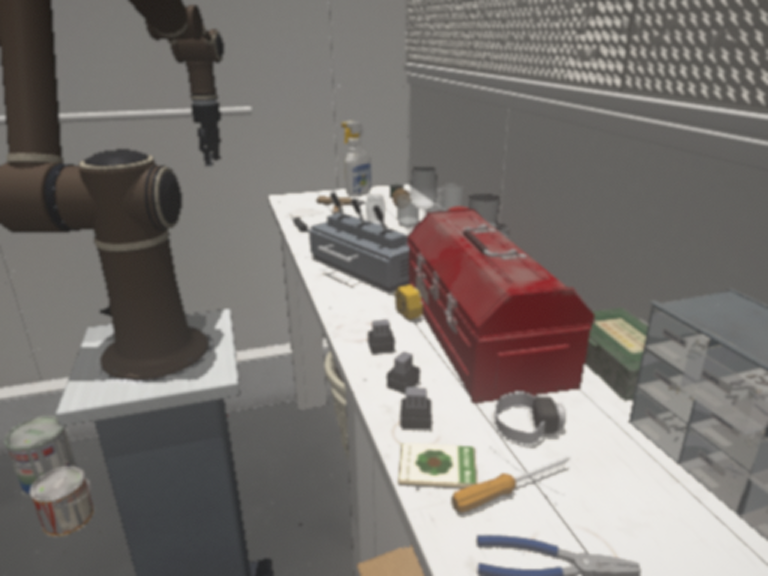

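The top view shows the locker at about (250,282)/1.5 turned about 20°, with its handle at (270,318). The spares are at (434,322), (493,322) and (540,330), and the tape is at (381,277). The side view agrees. Next I'll take enlarged crops.

Run:
```python
from h import *
snap('top','top1.png',(105,140,235,235),6)
snap('top','top2.png',(270,190,390,245),6)
```

```text
(no output)
```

View pics/top1.png

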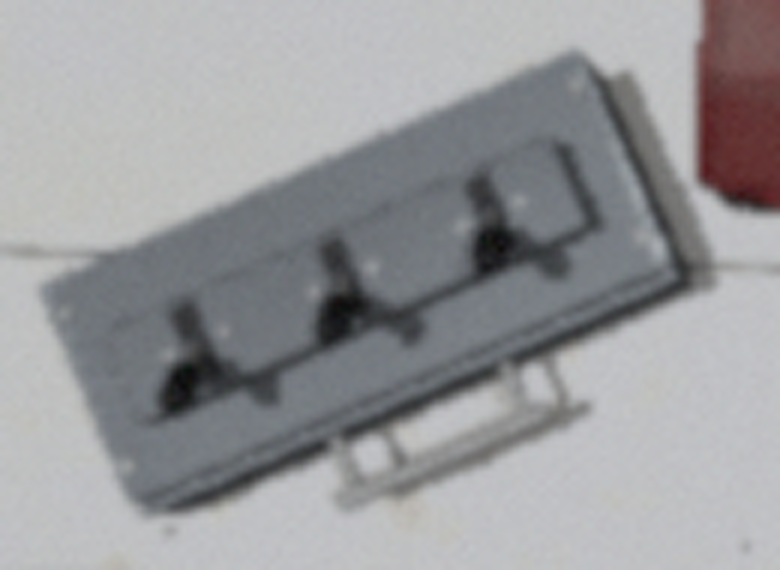

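View pics/top2.png

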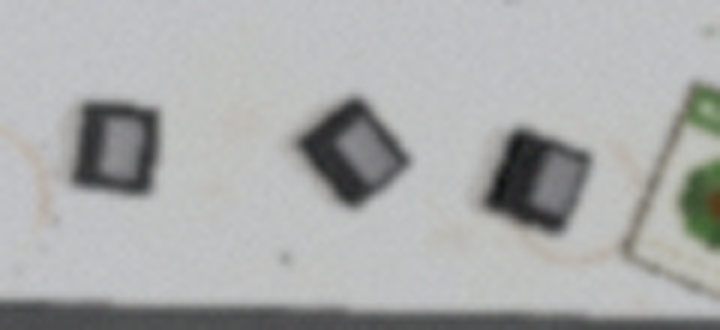

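The first crop shows the locker roof corners at (42,290), (580,50), (683,272) and (140,505). The handle ends are at (340,500) and (588,408), and the grip tops are at (178,392), (335,318) and (490,248). The second crop shows the spares' grip blocks at (122,147), (370,147) and (558,183).

```bash
cat >> h.py <<'E'
def fit(model,world):
    m=np.array(model,float);w=np.array(world)[:,:2];mc=m.mean(0);wc=w.mean(0)
    a=m-mc;b=w-wc;th=np.arctan2((a[:,0]*b[:,1]-a[:,1]*b[:,0]).sum(),(a*b).sum())
    c,s=np.cos(th),np.sin(th);Rm=np.array([[c,-s],[s,c]]);t=wc-Rm@mc
    return t,th,np.round((Rm@m.T).T+t-w,1)
def px(p,o,k=6): return (o[0]+(p[0]+.5)/k-.5,o[1]+(p[1]+.5)/k-.5)
def spares(im,org,k=6):
    """im: enlarged BGR crop"""
    g=cv2.GaussianBlur(cv2.cvtColor(im,cv2.COLOR_BGR2GRAY),(5,5),0)
    m=cv2.morphologyEx(cv2.inRange(g,95,175),cv2.MORPH_OPEN,np.ones((15,15)))
    out=[]
    for c in cv2.findContours(m,0,2)[0]:
        if cv2.contourArea(c)<900: continue
        b=cv2.boxPoints(cv2.minAreaRect(c));w=np.array([ray('top',*px(p,org,k),60)[:2] for p in b])
        e=[w[1]-w[0],w[2]-w[1]];L=max(e,key=np.linalg.norm)
        if L[0]<0:L=-L
        out.append((np.round(w.mean(0),1),round(float(np.arctan2(L[1],L[0])),3),np.round([np.linalg.norm(x) for x in e],1)))
    return out
E
python3 - <<'E'
from h import *
o=(105,140)
w=[ray('top',*px(p,o),96) for p in[(42,290),(580,50),(683,272),(140,505)]]
t,th,r=fit([(65,161),(65,-161),(-65,-161),(-65,161)],w);print('locker',t,th,r.tolist())
c,s=np.cos(th),np.sin(th);Rm=np.array([[c,-s],[s,c]])
for p,y in[((178,392),85),((335,318),0),((490,248),-85)]:
    q=ray('top',*px(p,o),122+85*np.cos(.45));print('grip end',np.round(Rm.T@(q[:2]-t),1),'exp',-5-85*np.sin(.45),y)
for p in[(340,500),(588,408)]: print('handle',np.round(Rm.T@(ray('top',*px(p,o),72)[:2]-t),1))
for x in spares(cv2.imread('pics/top2.png'),(270,190)):print(x)
for p in[(122,147),(370,147),(558,183)]:print(ray('top',*px(p,(270,190)),60))
print('tape',ray('top',381/1.5,277/1.5,64))
E
```

```text
locker [511.90438248 289.39014944] 0.4420361766390534 [[0.0, -0.5], [-0.2, -3.1], [2.5, 1.1], [-2.4, 2.5]]
grip end [-33.4  83.5] exp -41.97207039945457 85
grip end [-31.3  -1.9] exp -41.97207039945457 0
grip end [-30.7 -85.9] exp -41.97207039945457 -85
handle [-103.2   64. ]
handle [-112.3  -81.1]
(array([ 403.2, -409.4]), -0.304, array([63.3, 15.2]))
(array([ 415.3, -366.4]), -0.29, array([30.9, 27.4]))
(array([ 427.8, -259.9]), 0.682, array([20.8, 39.6]))
(array([ 429.9, -121.6]), -0.114, array([33.3, 21.2]))
(array([431.4, -93.9]), -0.057, array([40.8, 11. ]))
(array([ 455. , -436.5]), 0.003, array([31.5, 39.9]))
[ 430.40394913 -121.97245223   60.        ]
[ 433.62278144 -259.37968343   60.        ]
[ 416.15356622 -363.49467138   60.        ]
tape [ 5.25629099e+02 -6.22801419e-02  6.40000000e+01]
```

```bash
cat > ov.py <<'E'
from h import *
im=cv2.imread('pics/top1.png');o=(105,140)
t=np.array([511.9,289.4]);th=.442
def W(p): c,s=np.cos(th),np.sin(th);return [t[0]+c*p[0]-s*p[1],t[1]+s*p[0]+c*p[1],p[2]]
def P(p):
    u,v=proj('top',W(p));return (int(round((u-o[0]+.5)*6-.5)),int(round((v-o[1]+.5)*6-.5)))
def L(ps,col):
    for a,b in zip(ps,ps[1:]):cv2.line(im,P(a),P(b),col,1)
L([(65,161,96),(65,-161,96),(-65,-161,96),(-65,161,96),(65,161,96)],(0,0,255))
L([(22,130,124),(22,-130,124),(-32,-130,124),(-32,130,124)],(0,255,255))
for y in(85,0,-85):L([(-5-r*np.sin(.45),y,122+r*np.cos(.45)) for r in(39,85)],(0,255,0))
for x in(-100,-105):L([(x,60,68),(x,-60,68)],(255,0,255))
cv2.imwrite('pics/ov.png',im)
E
python3 ov.py
```

```text
(no output)
```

View pics/ov.png

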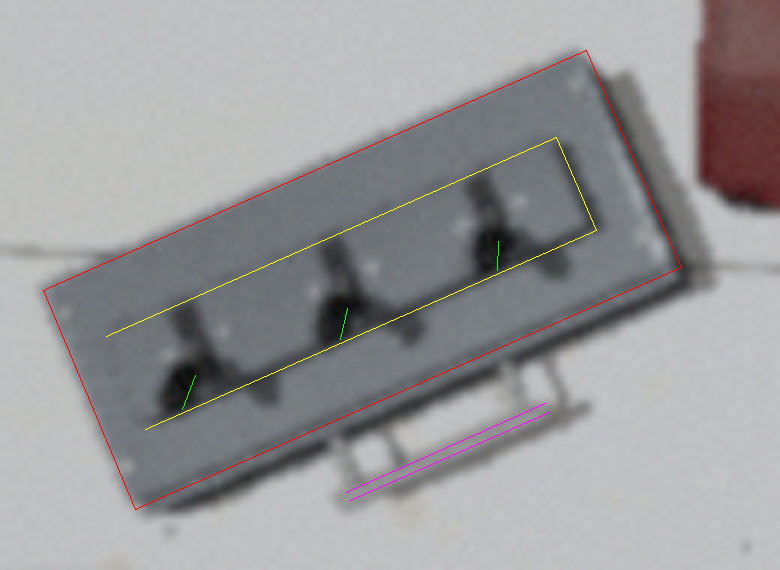

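The overlay fits well: the roof, console and grips line up, and the handle bar lies at locker x of about -101. Next I'll move to the front of the left lever.

```bash
cat >> h.py <<'E'
T=np.array([511.9,289.4]);TH=.442
def W(x,y,z): c,s=np.cos(TH),np.sin(TH);return np.array([T[0]+c*x-s*y,T[1]+s*x+c*y,z])
def Lk(p): c,s=np.cos(TH),np.sin(TH);d=np.array(p[:2])-T;return np.round([c*d[0]+s*d[1],-s*d[0]+c*d[1],p[2]],1)
E
python3 - <<'E'
from h import *
go(W(-85,85,231),TH); go(W(-85,85,165))
print(R.from_quat(env.observe()['orientation']).as_matrix().round(4))
E
```

```text
lin [-3.044e-01 -2.060e-01 -2.000e-04]
tw [-1.400e-03 -6.000e-04 -6.929e-01]
tw [-8.0000e-04  1.8000e-03  2.4487e+00]
lin [-0.3044 -0.2059  0.0658]
[[-9.687e-01  2.482e-01 -4.000e-04]
 [ 2.482e-01  9.687e-01 -1.400e-03]
 [ 1.000e-04 -1.500e-03 -1.000e+00]]
```

Call:
arm_command --claw '[-1,-1,-1,-1,-1,-1,-1,-1,-1,-1,-1]' --linear '[[-0.3044,-0.206,0],[-0.3044,-0.206,0],[-0.3044,-0.206,0],[-0.3044,-0.206,0],[-0.3044,-0.206,0],[-0.3044,-0.206,0],[-0.3044,-0.206,0],[-0.3044,-0.206,0.066],[-0.3044,-0.206,0.066],[-0.3044,-0.206,0.066],[-0.3044,-0.206,0.066]]' --twist '[[0,0,-0.693],[0,0,-0.693],[0,0,-0.693],[0,0,-0.693],[0,0,-0.693],[0,0,-0.693],[0,0,-0.693],[0,0,-0.693],[0,0,-0.693],[0,0,-0.693],[0,0,-0.693]]'

```text
time_s: 1.58
tool_pos: [399.9, 332.0, 167.5]
orientation: [-0.22, 0.976, 0.001, 0.002]
ft_force: [-0.1, 0.6, -0.9]
grip_width: 0.005
finger_force: 0.0
```

Call:
arm_command --claw '[-1,-1,-1,-1,-1]' --linear '[[-0.02,0,0],[-0.028,0,0],[-0.034,0,0],[-0.038,0,0],[-0.038,0,0]]' --twist '[[0,0,0],[0,0,0],[0,0,0],[0,0,0],[0,0,0]]'

```text
time_s: 2.2
tool_pos: [431.0, 345.8, 165.1]
orientation: [-0.219, 0.976, -0.001, -0.003]
ft_force: [-6.2, -1.5, 3.5]
grip_width: -0.0
finger_force: 3.3
```

Run:
```python
from h import *
s=st();print(Lk(s['tool_pos']))
```

```text
{'time_s': 2.2, 'tool_pos': [430.99, 345.836, 165.122], 'orientation': [-0.219, 0.976, -0.001, -0.003], 'ft_force': [-6.152, -1.513, 3.478], 'grip_width': -0.0, 'finger_force': 3.264, 'qpos': [0.597, 0.247, 1.857, 0.001, 1.043, -1.417]}
[-49.   85.6 165.1]
```

Call:
arm_command --claw '[-1,-1,-1]' --linear '[[-0.006,0,0],[-0.01,0,0],[-0.01,0,0]]' --twist '[[0,0,0],[0,0,0],[0,0,0]]'

```text
time_s: 2.58
tool_pos: [432.5, 346.7, 163.9]
orientation: [-0.219, 0.976, -0.003, -0.012]
ft_force: [-23.0, -9.0, 15.3]
grip_width: -0.0
finger_force: 12.1
```

Call:
arm_command --claw '[-1,-1,-1,-1,-1,-1,-1,-1,-1,-1]' --linear '[[0.048,0,0],[0.048,-0.05,0],[0.048,-0.085,0],[0.048,-0.085,0],[0.028,-0.085,0],[0.018,-0.085,0],[0.012,-0.085,0],[0.006,-0.085,0],[0.003,-0.085,0],[0.003,-0.085,0]]' --twist '[[0,0,0],[0,0,0],[0,0,0],[0,0,0],[0,0,0],[0,0,0],[0,0,0],[0,0,0],[0,0,0],[0,0,0]]'

```text
time_s: 3.82
tool_pos: [476.4, 273.1, 165.2]
orientation: [-0.219, 0.976, 0.0, 0.001]
ft_force: [-0.0, -0.5, 0.0]
grip_width: -0.0
finger_force: 0.1
```

Call:
arm_command --claw '[-1,-1,-1,-1,-1,-1,-1]' --linear '[[-0.012,0,0],[-0.024,0,0],[-0.034,0,0],[-0.04,0,0],[-0.043,0,0],[-0.046,0,0],[-0.046,0,0]]' --twist '[[0,0,0],[0,0,0],[0,0,0],[0,0,0],[0,0,0],[0,0,0],[0,0,0]]'

```text
time_s: 4.7
tool_pos: [513.3, 290.4, 164.1]
orientation: [-0.219, 0.976, -0.001, -0.006]
ft_force: [-10.3, -5.3, 5.5]
grip_width: -0.003
finger_force: 6.2
```

Call:
arm_command --claw '[-1,-1,-1,-1,-1,-1,-1,-1,-1,-1]' --linear '[[0.05,0,0],[0.091,0,0],[0.091,-0.05,0],[0.091,-0.085,0],[0.091,-0.085,0],[0.07,-0.085,0],[0.058,-0.085,0],[0.05,-0.085,0],[0.046,-0.085,0],[0.046,-0.085,0]]' --twist '[[0,0,0],[0,0,0],[0,0,0],[0,0,0],[0,0,0],[0,0,0],[0,0,0],[0,0,0],[0,0,0],[0,0,0]]'

```text
time_s: 5.95
tool_pos: [504.5, 193.6, 163.5]
orientation: [-0.22, 0.975, -0.002, -0.01]
ft_force: [-15.6, -8.5, 10.0]
grip_width: -0.002
finger_force: 9.0
```

Call:
arm_command --claw '[-1,-1,-1,-1,-1,-1,-1,-1,-1,-1,-1,-1]' --linear '[[0.045,0,0],[0.045,0.06,0],[0.045,0.12,0],[0.045,0.17,0],[0.045,0.17,0],[0.02,0.17,0],[0.005,0.17,0],[-0.01,0.17,0],[-0.025,0.17,0],[-0.036,0.17,0],[-0.044,0.17,0],[-0.046,0.17,0]]' --twist '[[0,0,0],[0,0,0],[0,0,0],[0,0,0],[0,0,0],[0,0,0],[0,0,0],[0,0,0],[0,0,0],[0,0,0],[0,0,0],[0,0,0]]'

```text
time_s: 7.45
tool_pos: [477.1, 366.8, 164.0]
orientation: [-0.219, 0.976, -0.002, -0.006]
ft_force: [-12.3, -7.5, 7.5]
grip_width: -0.004
finger_force: 7.7
```

Call:
arm_command --claw '[-1,-1,-1,-1,-1,-1,-1,-1,-1,-1,-1,-1]' --linear '[[0.05,0,0],[0.091,0,0],[0.091,-0.06,0],[0.091,-0.12,0],[0.091,-0.17,0],[0.091,-0.17,0],[0.06,-0.17,0],[0.04,-0.17,0],[0.022,-0.17,0],[0.008,-0.17,0],[0.0,-0.17,0],[0.0,-0.17,0]]' --twist '[[0,0,0],[0,0,0],[0,0,0],[0,0,0],[0,0,0],[0,0,0],[0,0,0],[0,0,0],[0,0,0],[0,0,0],[0,0,0],[0,0,0]]'

```text
time_s: 8.95
tool_pos: [549.3, 214.5, 164.2]
orientation: [-0.22, 0.976, -0.001, -0.006]
ft_force: [-9.0, -4.3, 6.5]
grip_width: 0.002
finger_force: 6.5
```

Run:
```python
from h import *
s=st();print(Lk(s['tool_pos']))
go(W(-101.5,0,165),TH-np.pi/2)
```

```text
{'time_s': 8.95, 'tool_pos': [549.347, 214.51, 164.243], 'orientation': [-0.22, 0.976, -0.001, -0.006], 'ft_force': [-8.954, -4.303, 6.48], 'grip_width': 0.002, 'finger_force': 6.543, 'qpos': [0.299, 0.32, 1.764, -0.001, 1.07, -1.715]}
[  1.8 -83.7 164.2]
lin [0.1032 0.0839 0.0006]
tw [-0.0092 -0.0106  1.5721]
tw [ 0.0106 -0.0092 -1.5694]
```

Call:
arm_command --claw '[-1,-1,-0.48,-0.48,-0.48,-0.48,-0.48,-0.48,-0.48,-0.48,-0.48,-0.48]' --linear '[[0.06,0,0],[0.1075,0.02,0],[0.1075,0.085,0],[0.1075,0.085,0.03],[0.1075,0.085,0.05],[0.1075,0.085,0.05],[0.1075,0.085,0.05],[0.1075,0.085,0.05],[0.1075,0.085,0.05],[0.1075,0.085,0.05],[0.1075,0.085,0.05],[0.1075,0.085,0.05]]' --twist '[[0,0,0],[0,0,0.18],[0,0,0.36],[0,0,0.54],[0,0,0.72],[0,0,0.9],[0,0,1.08],[0,0,1.26],[0,0,1.44],[0,0,1.571],[0,0,1.571],[0,0,1.571]]'

```text
time_s: 10.45
tool_pos: [420.9, 246.9, 115.5]
orientation: [0.534, 0.845, 0.001, 0.0]
ft_force: [0.1, 0.2, 0.6]
grip_width: 0.26
finger_force: 0.0
```

Run:
```python
from h import *
s=st();print(Lk(s['tool_pos']))
snap('top','top3.png',(105,140,235,235),6)
```

```text
{'time_s': 10.45, 'tool_pos': [420.853, 246.944, 115.491], 'orientation': [0.534, 0.845, 0.001, 0.0], 'ft_force': [0.132, 0.172, 0.61], 'grip_width': 0.26, 'finger_force': 0.0, 'qpos': [0.441, 0.197, 2.04, 0.0, 0.903, -0.003]}
[-100.5    0.6  115.5]
```

View pics/top3.png

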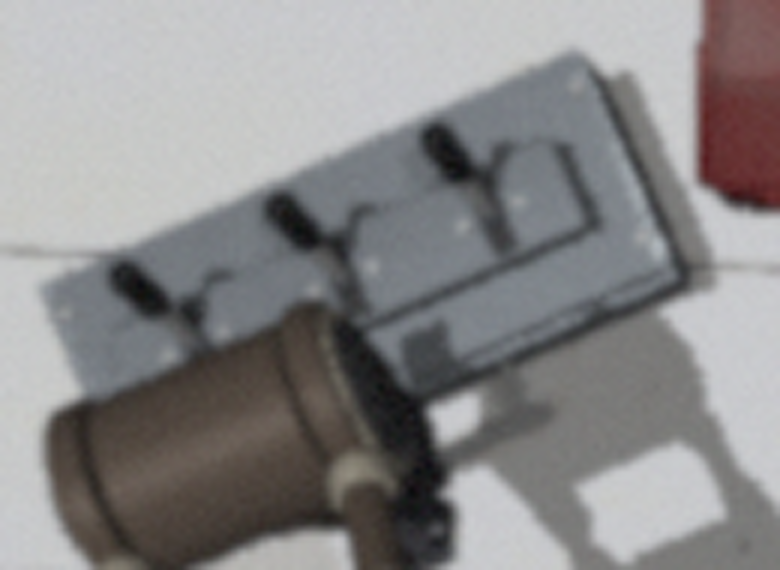

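All three levers lean back, with grips at (140,288), (295,220) and (447,153). Next I'll lower the fingers over the handle.

Call:
arm_command --claw '[-0.48,-0.48,-0.48,-0.48,-0.48]' --linear '[[0,0,0.02],[0,0,0.035],[0,0,0.05],[0,0,0.064],[0,0,0.064]]' --twist '[[0,0,0],[0,0,0],[0,0,0],[0,0,0],[0,0,0]]'

```text
time_s: 11.12
tool_pos: [420.2, 246.4, 50.4]
orientation: [0.535, 0.845, -0.0, -0.0]
ft_force: [-0.1, 0.1, 0.5]
grip_width: 0.261
finger_force: 0.0
```

Call:
arm_command --claw '[-1,-1,-1,-1,-1]' --linear '[[0,0,0],[0,0,0],[0,0,0],[0,0,0],[0,0,0]]' --twist '[[0,0,0],[0,0,0],[0,0,0],[0,0,0],[0,0,0]]' --newtons 30

```text
time_s: 11.75
tool_pos: [418.1, 245.4, 50.6]
orientation: [0.535, 0.845, -0.002, -0.001]
ft_force: [-5.0, -2.8, 3.4]
grip_width: 0.113
finger_force: 29.4
```

Call:
arm_command --claw '[-1,-1,-1,-1,-1,-1,-1,-1]' --linear '[[0,-0.012,0],[0,-0.026,0],[0,-0.04,0],[0,-0.054,0],[0,-0.068,0],[0,-0.076,0],[0,-0.08,0],[0,-0.08,0]]' --twist '[[0,0,0],[0,0,0],[0,0,0],[0,0,0],[0,0,0],[0,0,0],[0,0,0],[0,0,0]]'

```text
time_s: 12.75
tool_pos: [350.4, 213.3, 50.9]
orientation: [0.535, 0.845, 0.003, 0.002]
ft_force: [9.6, 3.6, -28.9]
grip_width: 0.11
finger_force: 29.4
```

Run:
```python
from h import *
s=st();print(Lk(s['tool_pos']))
```

```text
{'time_s': 12.75, 'tool_pos': [350.392, 213.274, 50.864], 'orientation': [0.535, 0.845, 0.003, 0.002], 'ft_force': [9.607, 3.619, -28.852], 'grip_width': 0.11, 'finger_force': 29.397, 'qpos': [0.441, 0.18, 2.243, -0.0, 0.711, -0.001]}
[-178.5    0.3   50.9]
```

Call:
arm_command --claw '[-0.48,-0.48,-0.48,-0.48,-0.48,0,0,0,0,0,0,0]' --linear '[[0,0,0],[0,0.002,0],[0,0.003,-0.06],[0,0,-0.12],[0,-0.01,-0.15],[-0.06,-0.04,-0.15],[-0.1,-0.081,-0.15],[-0.13,-0.081,-0.15],[-0.13,-0.081,-0.15],[-0.13,-0.081,-0.15],[-0.13,-0.081,-0.15],[-0.13,-0.081,-0.15]]' --twist '[[0,0,0],[0,0,0],[0,0,0],[0,0,0],[0,0,0],[0,0,-0.18],[0,0,-0.36],[0,0,-0.54],[0,0,-0.72],[0,0,-0.9],[0,0,-1.05],[0,0,-1.05]]'

```text
time_s: 14.25
tool_pos: [330.9, 60.1, 202.2]
orientation: [0.04, 0.999, 0.0, 0.001]
ft_force: [0.3, 0.3, 0.9]
grip_width: 0.499
finger_force: 0.0
```

Run:
```python
from h import *
s=st();print(Lk(s['tool_pos']))
im=env.grab_frame('top')[:,:,::-1].copy();cv2.imwrite('pics/raw4.png',im)
k=cv2.resize(im[160:250,100:230],None,fx=6,fy=6,interpolation=2);cv2.imwrite('pics/top4.png',k)
k=cv2.resize(im[190:245,270:390],None,fx=6,fy=6,interpolation=2);cv2.imwrite('pics/top4b.png',k)
for x in spares(k,(270,190)):print(x)
```

```text
{'time_s': 14.25, 'tool_pos': [330.855, 60.107, 202.223], 'orientation': [0.04, 0.999, 0.0, 0.001], 'ft_force': [0.282, 0.263, 0.868], 'grip_width': 0.499, 'finger_force': 0.0, 'qpos': [0.05, -0.266, 2.282, 0.0, 1.124, -1.441]}
[-261.7 -129.8  202.2]
(array([375.3, -71.8]), 0.02, array([32.7, 60.1]))
(array([ 415.6, -366. ]), -0.344, array([31.7, 26.7]))
(array([ 427.9, -259.8]), 0.691, array([21.3, 40.2]))
(array([ 429.9, -121.6]), -0.105, array([33.5, 21.3]))
(array([ 458.6, -439. ]), 0.003, array([26.6, 31.6]))
```

View pics/top4.png

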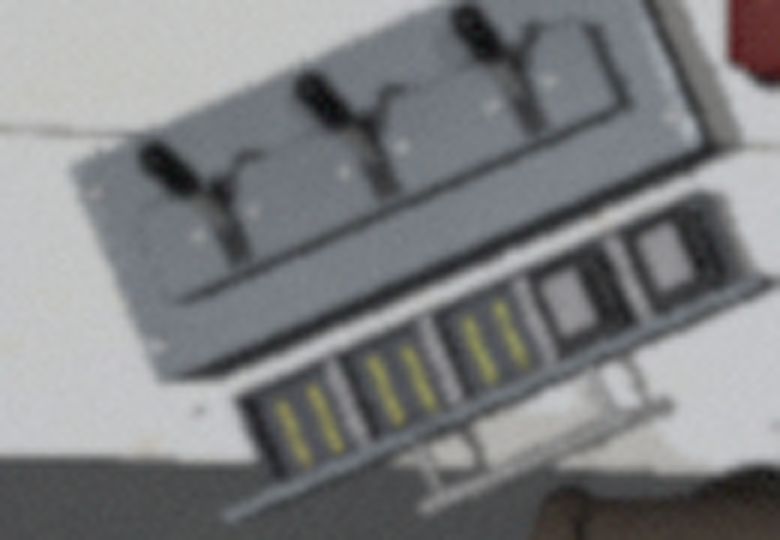

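Bays 0, 1 and 2 are empty, with floor centres at (309,424), (402,383) and (495,340). Bays 3 and 4 hold packs, with block tops at (574,298) and (668,263). The panel top edge runs from (228,515) to (770,282).

Run:
```python
from h import *
o=(100,160)
for p in[(309,424),(402,383),(495,340)]:print('bay',Lk(ray('top',*px(p,o),22)))
for p in[(574,298),(668,263)]:print('blk',Lk(ray('top',*px(p,o),82)))
for p in[(228,515),(770,282)]:print('panel',Lk(ray('top',*px(p,o),86)))
for p in[(238,400),(725,200)]:print('backtop',Lk(ray('top',*px(p,o),40)))
for p in[(425,508),(650,415)]:print('handle',Lk(ray('top',*px(p,o),73)))
for p in[(350,450),(318,460)]:pass
# corners of roof
for p in[(72,165),(160,372),(708,150)]:print('roof',Lk(ray('top',*px(p,o),96)))
```

```text
bay [-107.4  118.9   22. ]
bay [-107.6   60.9   22. ]
bay [-106.7    2.3   22. ]
blk [-108.4  -58.3   82. ]
blk [-111.8 -113.    82. ]
panel [-140.3  159.6   86. ]
panel [-144.3 -160.1   86. ]
backtop [-80.2 145.1  40. ]
backtop [ -88.6 -152.    40. ]
handle [-179.9   63.6   73. ]
handle [-183.5  -69.6   73. ]
roof [ 67.7 160.4  96. ]
roof [-55.3 160.   96. ]
roof [ -65.7 -158.9   96. ]
```

View pics/top4b.png

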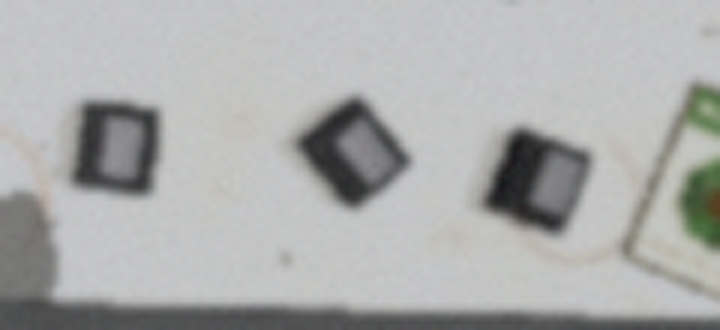

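Run:
```python
from h import *
im=cv2.imread('pics/raw4.png').astype(float)
y=np.clip((im[...,1]+im[...,2])/2-im[...,0]-25,0,None)
W_=[]
for p in[(309,424),(402,383),(495,340)]:
    u,v=px(p,(100,160));u0,v0=int(round(u)),int(round(v));a=y[v0-7:v0+8,u0-7:u0+8]
    vv,uu=np.mgrid[v0-7:v0+8,u0-7:u0+8];c=((uu*a).sum()/a.sum(),(vv*a).sum()/a.sum())
    W_.append(ray('top',*c,22));print(np.round(c,2),a.sum().round(),Lk(W_[-1]))
t,th,r=fit([(-110,116),(-110,58),(-110,0)],W_);print(t,th,r.tolist())
# shut-frame for existing packs' blocks
g=cv2.cvtColor(cv2.resize(cv2.imread('pics/raw4.png')[160:250,100:230],None,fx=6,fy=6,interpolation=2),cv2.COLOR_BGR2GRAY)
m=cv2.morphologyEx(cv2.inRange(g,120,190),cv2.MORPH_OPEN,np.ones((15,15)))
for c in cv2.findContours(m,0,2)[0]:
    q=cv2.minAreaRect(c)
    if 1000<cv2.contourArea(c)<5000 and q[0][0]>520: print(np.round(q[0]),np.round(q[1]),Lk(ray('top',*px(q[0],(100,160)),82)),q[2])
```

```text
[151.31 230.29] 333.0 [-107.9  118.2   22. ]
[166.5  223.76] 374.0 [-108.6   61.6   22. ]
[181.39 217.  ] 326.0 [-108.1    5.5   22. ]
[511.9097817  293.37724137] 0.4401574369556005 [[-0.8, 1.3], [0.3, 0.3], [0.6, -1.7]]
[568. 302.] [53. 32.] [-109.2  -54.3   82. ] 67.16634368896484
[665. 257.] [54. 33.] [-108.4 -112.7   82. ] 67.52056884765625
[659. 196.] [23. 91.] [ -76.2 -122.9   82. ] 67.5572509765625
[568.  81.] [68. 60.] [   2.2 -102.8   82. ] 69.775146484375
[718.  75.] [86. 31.] [ -28.4 -179.5   82. ] 65.05609893798828
```

Run:
```python
from h import *
go([429.9,-121.6,35],-.105)
```

```text
lin [-0.113  -0.1734  0.1672]
tw [0.0003 0.0014 0.0255]
tw [-2.200e-03  4.000e-04 -3.116e+00]
```

Call:
arm_command --claw '[0,0,0,0,0,0,0,0,0,-1,-1,-1]' --linear '[[-0.04,-0.05,0.0],[-0.08,-0.1,0.05],[-0.113,-0.15,0.08],[-0.113,-0.1734,0.09],[-0.113,-0.1734,0.1],[-0.113,-0.1734,0.12],[-0.113,-0.1734,0.15],[-0.113,-0.1734,0.167],[-0.113,-0.1734,0.167],[-0.113,-0.1734,0.167],[-0.113,-0.1734,0.167],[-0.113,-0.1734,0.167]]' --twist '[[0,0,0.025],[0,0,0.025],[0,0,0.025],[0,0,0.025],[0,0,0.025],[0,0,0.025],[0,0,0.025],[0,0,0.025],[0,0,0.025],[0,0,0.025],[0,0,0.025],[0,0,0.025]]' --newtons 40

```text
time_s: 15.8
tool_pos: [430.4, -121.7, 35.3]
orientation: [0.052, 0.999, -0.0, 0.001]
ft_force: [-0.8, 0.6, 4.5]
grip_width: 0.243
finger_force: 43.6
```

Run:
```python
from h import *
s=st()
B=W(-108.5,3,0);print(B)
go([B[0],B[1],170],TH)
```

```text
{'time_s': 15.8, 'tool_pos': [430.378, -121.699, 35.31], 'orientation': [0.052, 0.999, -0.0, 0.001], 'ft_force': [-0.843, 0.571, 4.531], 'grip_width': 0.243, 'finger_force': 43.563, 'qpos': [-0.373, 0.277, 2.161, 0.001, 0.701, -1.841]}
[412.54382533 245.70102342   0.        ]
lin [ 0.0557  0.3635 -0.1348]
tw [-5.000e-04  1.900e-03 -5.463e-01]
tw [2.6000e-03 7.0000e-04 2.5953e+00]
```

Call:
arm_command --claw '[-1,-1,-1,-1,-1,-1,-1,-1,-1,-1,-1,-1]' --linear '[[0,0,-0.03],[0,0,-0.08],[0.01,0.05,-0.135],[0.02,0.1,-0.135],[0.03,0.15,-0.135],[0.035,0.2,-0.135],[0.04,0.25,-0.135],[0.05,0.3,-0.135],[0.0557,0.35,-0.135],[0.0557,0.3635,-0.135],[0.0557,0.3635,-0.135],[0.0557,0.3635,-0.135]]' --twist '[[0,0,0],[0,0,0],[0,0,0],[0,0,-0.1],[0,0,-0.2],[0,0,-0.3],[0,0,-0.4],[0,0,-0.5],[0,0,-0.546],[0,0,-0.546],[0,0,-0.546],[0,0,-0.546]]'

```text
time_s: 17.3
tool_pos: [411.3, 244.2, 168.8]
orientation: [-0.219, 0.976, -0.001, -0.001]
ft_force: [0.7, 0.1, -2.5]
grip_width: 0.249
finger_force: 42.8
```

Run:
```python
from h import *
s=st();B=W(-108.5,3,0);go([*B[:2],85],TH);print(Lk(s['tool_pos']))
im=env.grab_frame('top')[:,:,::-1].copy()
cv2.imwrite('pics/raw5.png',im)
a=cv2.resize(im[160:250,100:230],None,fx=4,fy=4,interpolation=2)
im=env.grab_frame('side')[:,:,::-1].copy();u,v=map(int,proj('side',W(-108,3,100)))
b=cv2.resize(im[v-36:v+36,u-52:u+52],None,fx=5,fy=5,interpolation=2);print(u,v)
c=np.zeros((max(a.shape[0],b.shape[0])*1,max(a.shape[1],b.shape[1]),3),np.uint8)
cv2.imwrite('pics/p5.png',b)
```

```text
{'time_s': 17.3, 'tool_pos': [411.292, 244.201, 168.834], 'orientation': [-0.219, 0.976, -0.001, -0.001], 'ft_force': [0.672, 0.059, -2.489], 'grip_width': 0.249, 'finger_force': 42.773, 'qpos': [0.445, 0.1, 2.024, -0.001, 1.019, -1.566]}
lin [-0.0019  0.0009  0.0838]
tw [-0.0007 -0.0016 -0.0009]
tw [-2.6000e-03  1.2000e-03  3.1407e+00]
[-110.3    2.2  168.8]
220 160
```

View pics/p5.png

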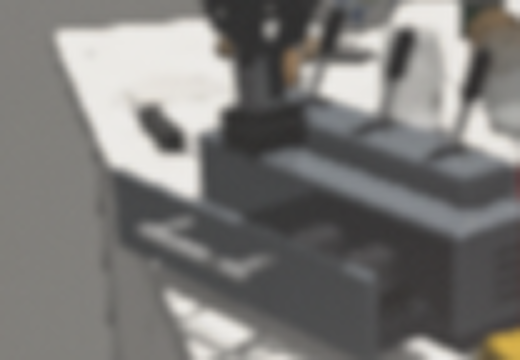

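Call:
arm_command --claw '[-1,-1,-1,-1,-1,-1,-1]' --linear '[[-0.001,0.0005,0.04],[-0.001,0.0005,0.07],[-0.001,0.0005,0.085],[-0.001,0.0005,0.091],[-0.001,0.0005,0.096],[-0.001,0.0005,0.101],[-0.001,0.0005,0.101]]' --twist '[[0,0,0],[0,0,0],[0,0,0],[0,0,0],[0,0,0],[0,0,0],[0,0,0]]'

```text
time_s: 18.27
tool_pos: [412.5, 246.6, 68.5]
orientation: [-0.219, 0.976, 0.0, 0.0]
ft_force: [-0.6, -0.0, -1.9]
grip_width: 0.252
finger_force: 42.7
```

Call:
arm_command --claw '[-1,-1,-1,-1]' --linear '[[0,0,0.005],[0,0,0.009],[0,0,0.011],[0,0,0.011]]' --twist '[[0,0,0],[0,0,0],[0,0,0],[0,0,0]]'

```text
time_s: 18.77
tool_pos: [412.7, 246.7, 57.3]
orientation: [-0.219, 0.976, 0.0, 0.0]
ft_force: [0.1, 0.2, -1.5]
grip_width: 0.248
finger_force: 42.8
```

Call:
arm_command --claw '[-1,-1,-0.2,-0.2,-0.2,-0.2,-0.2,-0.2,0,0,0,0]' --linear '[[0,0,0.002],[0,0,0.002],[0,0,0.001],[0,0,0],[0,0,-0.03],[0,0,-0.08],[0,0,-0.12],[0.03,-0.04,-0.12],[0.06,-0.09,-0.12],[0.1,-0.14,-0.12],[0.144,-0.205,-0.12],[0.144,-0.205,-0.12]]' --twist '[[0,0,0],[0,0,0],[0,0,0],[0,0,0],[0,0,0],[0,0,0],[0,0,0],[0,0,0.18],[0,0,0.36],[0,0,0.54],[0,0,0.72],[0,0,0.74]]'

```text
time_s: 20.27
tool_pos: [368.8, -3.0, 177.0]
orientation: [0.151, 0.988, -0.0, -0.0]
ft_force: [-1.2, 0.9, -0.5]
grip_width: 0.493
finger_force: 0.0
```

Run:
```python
from h import *
st()
im=env.grab_frame('top')[:,:,::-1].copy();cv2.imwrite('pics/raw6.png',im)
k=cv2.resize(im[190:250,300:390],None,fx=5,fy=5,interpolation=2)
for x in spares(cv2.resize(im[190:245,270:390],None,fx=6,fy=6,interpolation=2),(270,190)):print(x)
k2=cv2.resize(im[170:250,130:220],None,fx=5,fy=5,interpolation=2)
h=max(len(k),len(k2));c=np.zeros((600,800,3),np.uint8);c[:len(k),:k.shape[1]]=k[:,:450];c[300:300+300,:450]=k2[:300]
cv2.imwrite('pics/p6.png',c[:,:450])
```

```text
{'time_s': 20.275, 'tool_pos': [368.756, -3.043, 177.021], 'orientation': [0.151, 0.988, -0.0, -0.0], 'ft_force': [-1.194, 0.92, -0.528], 'grip_width': 0.493, 'finger_force': 0.0, 'qpos': [-0.126, -0.146, 2.245, -0.001, 1.043, -1.393]}
(array([ 416. , -366.2]), -0.371, array([33.1, 26.7]))
(array([390.3, -97. ]), 1.478, array([92.9, 95.2]))
(array([ 428.2, -260. ]), 0.711, array([21.6, 39.8]))
(array([ 458.9, -439.8]), 0.003, array([24.9, 31. ]))
```

View pics/p6.png

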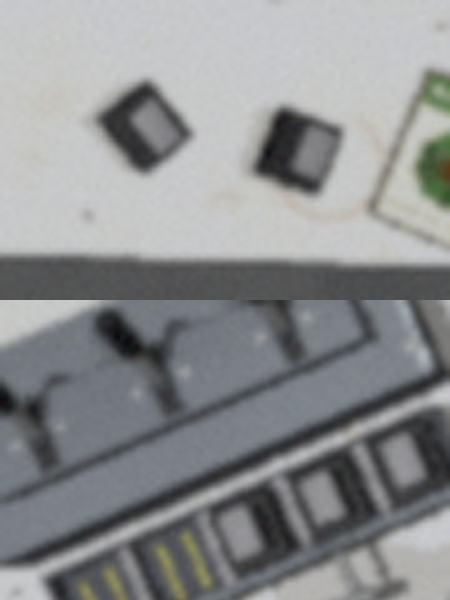

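The pack sits well in bay 2. Spare 3's block is centred at (317,154) in the crop, with yaw about -0.31.

Run:
```python
from h import *
print(ray('top',*px((317,154),(300,190),5),60),ray('top',*px((155,126),(300,190),5),60))
go([416,-364,35],-.31)
```

```text
[ 415.13662461 -364.88212286   60.        ] [ 431.19110145 -257.24946663   60.        ]
lin [-0.1524 -0.3298  0.1427]
tw [-0.0018  0.0001  0.0073]
tw [-2.0000e-04 -2.8000e-03 -3.1343e+00]
```

Call:
arm_command --claw '[0,0,0,0,0,0,0,0,0,0,0,0]' --linear '[[-0.025,-0.055,0.0],[-0.05,-0.11,0.0],[-0.075,-0.165,0.0],[-0.1,-0.22,0.0],[-0.13,-0.28,0.0],[-0.1524,-0.3298,0.02],[-0.1524,-0.3298,0.05],[-0.1524,-0.3298,0.08],[-0.1524,-0.3298,0.11],[-0.1524,-0.3298,0.13],[-0.1524,-0.3298,0.1425],[-0.1524,-0.3298,0.1425]]' --twist '[[0,0,0.007],[0,0,0.007],[0,0,0.007],[0,0,0.007],[0,0,0.007],[0,0,0.007],[0,0,0.007],[0,0,0.007],[0,0,0.007],[0,0,0.007],[0,0,0.007],[0,0,0.007]]'

```text
time_s: 21.82
tool_pos: [418.5, -359.4, 33.7]
orientation: [0.152, 0.988, 0.001, -0.001]
ft_force: [0.3, 0.1, 0.3]
grip_width: 0.502
finger_force: 0.0
```

Call:
arm_command --claw '[-1,-1,-1,-1]' --linear '[[0,0,0],[0,0,0],[0,0,0],[0,0,0]]' --twist '[[0,0,0],[0,0,0],[0,0,0],[0,0,0]]' --newtons 40

```text
time_s: 22.32
tool_pos: [419.8, -361.2, 35.9]
orientation: [0.152, 0.988, -0.001, 0.001]
ft_force: [1.1, -0.3, 4.6]
grip_width: 0.248
finger_force: 40.5
```

Run:
```python
from h import *
s=st()
B=W(-108,61.8,0);print(B)
go([B[0],B[1],170],TH)
```

```text
{'time_s': 22.325, 'tool_pos': [419.767, -361.194, 35.922], 'orientation': [0.152, 0.988, -0.001, 0.001], 'ft_force': [1.144, -0.336, 4.601], 'grip_width': 0.248, 'finger_force': 40.507, 'qpos': [-0.789, 0.438, 1.917, 0.0, 0.784, -2.055]}
[387.84418514 299.06409842   0.        ]
lin [ 0.2284  0.6201 -0.1352]
tw [-0.0018  0.0018 -0.747 ]
tw [2.3000e-03 2.3000e-03 2.3946e+00]
```

```bash
cat >> h.py <<'E'
def avg(n=8):
    a=[]
    for _ in range(n): env.grab_frame('top');a.append(env.observe()['tool_pos'])
    a=np.array(a);print('avg',a.mean(0).round(2),'sd',a.std(0).round(2));return a.mean(0)
def go2(p,yaw):
    a=avg();s=env.observe();r=R.from_quat(s['orientation'])
    print('lin',np.round(r.inv().apply(np.array(p)-a)/1000,4));go(p,yaw)
E
python3 - <<'E'
from h import *
B=W(-105,61.8,170);go2(B,TH)
E
```

```text
avg [ 419.77 -361.2    35.9 ] sd [0.01 0.02 0.01]
lin [ 0.2262  0.6221 -0.1352]
lin [ 0.2262  0.6221 -0.1352]
tw [-0.0017  0.0016 -0.7469]
tw [2.1000e-03 2.1000e-03 2.3947e+00]
```

Call:
arm_command --claw '[-1,-1,-1,-1,-1,-1,-1,-1,-1,-1,-1,-1]' --linear '[[0,0,-0.03],[0,0,-0.08],[0.01,0.03,-0.135],[0.03,0.08,-0.135],[0.05,0.135,-0.135],[0.07,0.19,-0.135],[0.09,0.245,-0.135],[0.11,0.3,-0.135],[0.13,0.355,-0.135],[0.15,0.41,-0.135],[0.17,0.465,-0.135],[0.19,0.52,-0.135]]' --twist '[[0,0,0],[0,0,0],[0,0,0],[0,0,-0.08],[0,0,-0.16],[0,0,-0.24],[0,0,-0.32],[0,0,-0.4],[0,0,-0.48],[0,0,-0.56],[0,0,-0.65],[0,0,-0.747]]'

```text
time_s: 24.22
tool_pos: [392.2, 194.0, 169.0]
orientation: [-0.221, 0.975, -0.0, -0.001]
ft_force: [0.8, -0.7, -1.4]
grip_width: 0.252
finger_force: 39.8
```

Run:
```python
from h import *
B=W(-105,61.8,170);go2(B,TH)
```

```text
avg [392.51 194.   169.07] sd [0.46 3.3  0.26]
lin [-0.0435  0.0971 -0.001 ]
lin [-0.0439  0.1    -0.0008]
tw [-0.0003 -0.0015 -0.0022]
tw [-2.3000e-03  4.0000e-04  3.1394e+00]
```

Call:
arm_command --claw '[-1,-1,-1,-1,-1,-1,-1,-1,-1,-1,-1,-1]' --linear '[[-0.02,0.05,0],[-0.0439,0.1,0],[-0.0439,0.1,0],[-0.0439,0.1,0],[-0.0439,0.1,0.04],[-0.0439,0.1,0.07],[-0.0439,0.1,0.085],[-0.0439,0.1,0.091],[-0.0439,0.1,0.096],[-0.0439,0.1,0.101],[-0.0439,0.1,0.101],[-0.0439,0.1,0.101]]' --twist '[[0,0,-0.002],[0,0,-0.002],[0,0,-0.002],[0,0,-0.002],[0,0,-0.002],[0,0,-0.002],[0,0,-0.002],[0,0,-0.002],[0,0,-0.002],[0,0,-0.002],[0,0,-0.002],[0,0,-0.002]]'

```text
time_s: 26.12
tool_pos: [390.8, 302.1, 69.2]
orientation: [-0.22, 0.975, 0.0, 0.0]
ft_force: [-0.2, -0.2, -2.4]
grip_width: 0.249
finger_force: 40.7
```

Call:
arm_command --claw '[-1,-1,-1,-1,-1]' --linear '[[0,0,0.005],[0,0,0.009],[0,0,0.011],[0,0,0.013],[0,0,0.013]]' --twist '[[0,0,0],[0,0,0],[0,0,0],[0,0,0],[0,0,0]]'

```text
time_s: 26.75
tool_pos: [392.9, 302.9, 57.8]
orientation: [-0.22, 0.975, 0.0, 0.002]
ft_force: [0.0, -0.8, 7.2]
grip_width: 0.246
finger_force: 41.9
```

Call:
arm_command --claw '[-0.2,-0.2,-0.2,-0.2,-0.2,-0.2,0,0,0,0,0,0]' --linear '[[0,0,0],[0,0,0],[0,0,-0.03],[0,0,-0.08],[0,0,-0.12],[0.03,-0.05,-0.12],[0.06,-0.1,-0.12],[0.09,-0.15,-0.12],[0.12,-0.2,-0.12],[0.148,-0.25,-0.12],[0.148,-0.264,-0.12],[0.148,-0.264,-0.12]]' --twist '[[0,0,0],[0,0,0],[0,0,0],[0,0,0],[0,0,0],[0,0,0.18],[0,0,0.36],[0,0,0.54],[0,0,0.72],[0,0,0.9],[0,0,1.08],[0,0,1.26]]'

```text
time_s: 28.25
tool_pos: [370.4, -1.6, 175.7]
orientation: [0.401, 0.916, 0.0, 0.0]
ft_force: [0.5, -0.4, -0.6]
grip_width: 0.498
finger_force: 0.0
```

Run:
```python
from h import *
avg(6);st()
im=env.grab_frame('top')[:,:,::-1].copy();cv2.imwrite('pics/raw7.png',im)
k=cv2.resize(im[190:250,290:380],None,fx=5,fy=5,interpolation=2)
k2=cv2.resize(im[170:250,130:220],None,fx=5,fy=5,interpolation=2)
c=np.zeros((600,450,3),np.uint8);c[:300]=k;c[300:]=k2[:300]
cv2.imwrite('pics/p7.png',c)
```

```text
avg [ 3.7010e+02 -2.7000e-01  1.7553e+02] sd [0.05 0.41 0.04]
{'time_s': 28.55, 'tool_pos': [370.175, 0.164, 175.604], 'orientation': [0.395, 0.918, -0.0, -0.0], 'ft_force': [0.017, -0.453, 0.306], 'grip_width': 0.5, 'finger_force': 0.0, 'qpos': [-0.117, -0.14, 2.243, 0.0, 1.039, -0.875]}
```

View pics/p7.png

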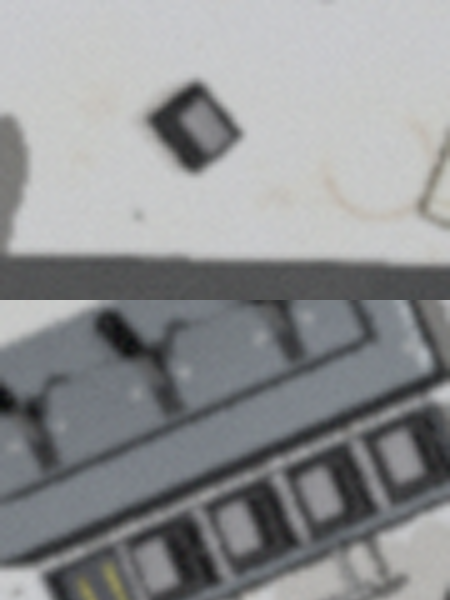

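The pack is seated in bay 1 and only bay 0 is empty. The last spare's block is near (206,125) in the crop, with yaw about 0.71.

Run:
```python
from h import *
st();go([429.2,-259.6,35.5],.71)
print(ray('top',*px((206,125),(290,190),5),60))
```

```text
{'time_s': 28.6, 'tool_pos': [370.24, 0.214, 175.647], 'orientation': [0.396, 0.918, -0.0, -0.0], 'ft_force': [-0.832, -0.356, 0.513], 'grip_width': 0.5, 'finger_force': 0.0, 'qpos': [-0.117, -0.14, 2.243, 0.0, 1.039, -0.875]}
lin [-0.2293 -0.1356  0.1401]
tw [ 0.0000e+00 -3.0000e-04 -1.5233e+00]
tw [-3.0000e-04 -0.0000e+00  1.6183e+00]
[ 431.87111007 -257.90568614   60.        ]
```

Call:
arm_command --claw '[0,0,0,0,0,0,0,0,0,0,0,0]' --linear '[[-0.04,-0.025,0],[-0.08,-0.05,0],[-0.12,-0.07,0],[-0.16,-0.095,0],[-0.2,-0.12,0],[-0.2294,-0.1346,0],[-0.2294,-0.1346,0],[-0.2294,-0.1346,0.02],[-0.2294,-0.1346,0.04],[-0.2294,-0.1346,0.06],[-0.2294,-0.1346,0.06],[-0.2294,-0.1346,0.06]]' --twist '[[0,0,0.18],[0,0,0.36],[0,0,0.54],[0,0,0.72],[0,0,0.9],[0,0,1.08],[0,0,1.26],[0,0,1.44],[0,0,1.618],[0,0,1.618],[0,0,1.618],[0,0,1.618]]'

```text
time_s: 30.1
tool_pos: [430.1, -259.5, 116.3]
orientation: [0.938, 0.347, 0.0, 0.0]
ft_force: [0.7, 0.4, -0.5]
grip_width: 0.503
finger_force: 0.0
```

Run:
```python
from h import *
avg(4);st();go([430,-259,35.5],.71)
```

```text
avg [ 430.37 -259.84  116.77] sd [0.06 0.06 0.07]
{'time_s': 30.3, 'tool_pos': [430.287, -259.882, 116.782], 'orientation': [0.938, 0.347, 0.001, 0.001], 'ft_force': [-0.26, -0.39, 0.863], 'grip_width': 0.501, 'finger_force': 0.0, 'qpos': [-0.63, 0.221, 2.007, -0.0, 0.912, 0.233]}
lin [ 0.0003 -0.001   0.0813]
tw [-7.0000e-04 -3.0000e-03  3.1397e+00]
tw [ 0.0019 -0.0004 -0.0019]
```

Call:
arm_command --claw '[0,0,0,0,0,0,-1,-1,-1,-1,-1]' --linear '[[0,0,0.02],[0,0,0.04],[0,0,0.06],[0,0,0.075],[0,0,0.081],[0,0,0.081],[0,0,0.081],[0,0,0.081],[0,0,0.081],[0,0,0.081],[0,0,0.081]]' --twist '[[0,0,0],[0,0,0],[0,0,0],[0,0,0],[0,0,0],[0,0,0],[0,0,0],[0,0,0],[0,0,0],[0,0,0],[0,0,0]]' --newtons 40

```text
time_s: 31.68
tool_pos: [430.3, -260.0, 35.6]
orientation: [0.938, 0.347, 0.0, 0.001]
ft_force: [-0.4, -0.5, 5.1]
grip_width: 0.251
finger_force: 40.6
```

Run:
```python
from h import *
avg(3);st();B=W(-107.5,119.2,170);print(B);go(B,TH)
```

```text
avg [ 430.28 -259.94   35.59] sd [0.02 0.01 0.01]
{'time_s': 31.825, 'tool_pos': [430.299, -259.948, 35.604], 'orientation': [0.938, 0.347, 0.0, 0.001], 'ft_force': [-0.821, 0.029, 5.947], 'grip_width': 0.252, 'finger_force': 40.629, 'qpos': [-0.63, 0.362, 2.035, 0.0, 0.742, 0.233]}
[363.7433923  351.16171627 170.        ]
lin [ 0.3468 -0.5074 -0.1351]
tw [ 9.0000e-04  2.2000e-03 -2.8758e+00]
tw [ 0.0016 -0.0006  0.2658]
```

Call:
arm_command --claw '[-1,-1,-1,-1,-1,-1,-1,-1,-1,-1,-1,-1]' --linear '[[0,0,-0.03],[0,0,-0.08],[0.0,0.0,-0.135],[0.03,-0.044,-0.135],[0.06,-0.088,-0.135],[0.09,-0.132,-0.135],[0.12,-0.176,-0.135],[0.15,-0.22,-0.135],[0.18,-0.264,-0.135],[0.21,-0.308,-0.135],[0.24,-0.352,-0.135],[0.27,-0.396,-0.135]]' --twist '[[0,0,0],[0,0,0],[0,0,0],[0,0,0.04],[0,0,0.08],[0,0,0.12],[0,0,0.16],[0,0,0.2],[0,0,0.24],[0,0,0.266],[0,0,0.266],[0,0,0.266]]'

```text
time_s: 33.33
tool_pos: [376.1, 218.3, 169.1]
orientation: [0.976, 0.219, -0.0, 0.0]
ft_force: [1.4, -0.3, -0.9]
grip_width: 0.25
finger_force: 39.8
```

Run:
```python
from h import *
avg(8);st();B=W(-107.5,120,170);print(B);go(B,TH)
```

```text
avg [376.3  218.16 169.2 ] sd [0.46 2.9  0.23]
{'time_s': 33.725, 'tool_pos': [377.096, 215.667, 169.355], 'orientation': [0.976, 0.218, -0.001, 0.0], 'ft_force': [-0.216, 0.754, -2.301], 'grip_width': 0.256, 'finger_force': 40.057, 'qpos': [0.419, 0.011, 2.118, -0.0, 1.014, 1.551]}
[363.40119381 351.88483465 170.        ]
lin [ 0.0456 -0.1291 -0.0007]
tw [ 1.8000e-03 -5.0000e-04  3.1395e+00]
tw [ 0.0003  0.0011 -0.0021]
```

Call:
arm_command --claw '[-1,-1,-1,-1,-1,-1,-1,-1,-1,-1,-1,-1]' --linear '[[0.016,-0.045,0],[0.032,-0.09,0],[0.0456,-0.129,0],[0.0456,-0.129,0],[0.0456,-0.129,0.04],[0.0456,-0.129,0.07],[0.0456,-0.129,0.085],[0.0456,-0.129,0.091],[0.0456,-0.129,0.096],[0.0456,-0.129,0.101],[0.0456,-0.129,0.101],[0.0456,-0.129,0.101]]' --twist '[[0,0,0],[0,0,0],[0,0,0],[0,0,0],[0,0,0],[0,0,0],[0,0,0],[0,0,0],[0,0,0],[0,0,0],[0,0,0],[0,0,0]]'

```text
time_s: 35.22
tool_pos: [363.5, 353.3, 69.1]
orientation: [0.976, 0.219, 0.0, -0.0]
ft_force: [-0.3, 0.7, -1.2]
grip_width: 0.253
finger_force: 40.4
```

Call:
arm_command --claw '[-1,-1,-1,-1,-1]' --linear '[[0,0,0.005],[0,0,0.009],[0,0,0.011],[0,0,0.0125],[0,0,0.0125]]' --twist '[[0,0,0],[0,0,0],[0,0,0],[0,0,0],[0,0,0]]'

```text
time_s: 35.85
tool_pos: [364.5, 353.7, 57.6]
orientation: [0.976, 0.219, 0.001, -0.0]
ft_force: [-0.5, -1.3, 4.9]
grip_width: 0.248
finger_force: 41.3
```

Call:
arm_command --claw '[-0.2,-0.2,-0.2,-0.2,-0.2,-0.2,-1,-1,-1,-1,-1,-1]' --linear '[[0,0,0],[0,0,0],[0,0,-0.03],[0,0,-0.08],[0,0,-0.12],[-0.05,0.06,-0.12],[-0.1,0.118,-0.12],[-0.106,0.118,-0.12],[-0.106,0.118,-0.12],[-0.106,0.118,-0.12],[-0.106,0.118,-0.12],[-0.106,0.118,-0.12]]' --twist '[[0,0,0],[0,0,0],[0,0,0],[0,0,0],[0,0,0],[0,0,0],[0,0,0],[0,0,0],[0,0,0],[0,0,0],[0,0,0],[0,0,0]]'

```text
time_s: 37.35
tool_pos: [318.3, 201.8, 176.3]
orientation: [0.976, 0.22, -0.0, -0.0]
ft_force: [-0.4, -0.5, -0.5]
grip_width: -0.0
finger_force: 0.0
```

Run:
```python
from h import *
s=st();print(Lk(s['tool_pos']));go(W(-212,3,55),TH)
snap('top','top8.png',(100,160,230,250),6)
```

```text
{'time_s': 37.35, 'tool_pos': [318.308, 201.817, 176.296], 'orientation': [0.976, 0.22, -0.0, -0.0], 'ft_force': [-0.383, -0.535, -0.497], 'grip_width': -0.0, 'finger_force': 0.0, 'qpos': [0.449, -0.126, 2.23, 0.0, 1.038, 1.577]}
[-212.5    3.6  176.3]
lin [0.0005 0.0007 0.1213]
tw [-1.0000e-04 -1.0000e-04 -3.1407e+00]
tw [-0.0001  0.      0.0009]
```

View pics/top8.png

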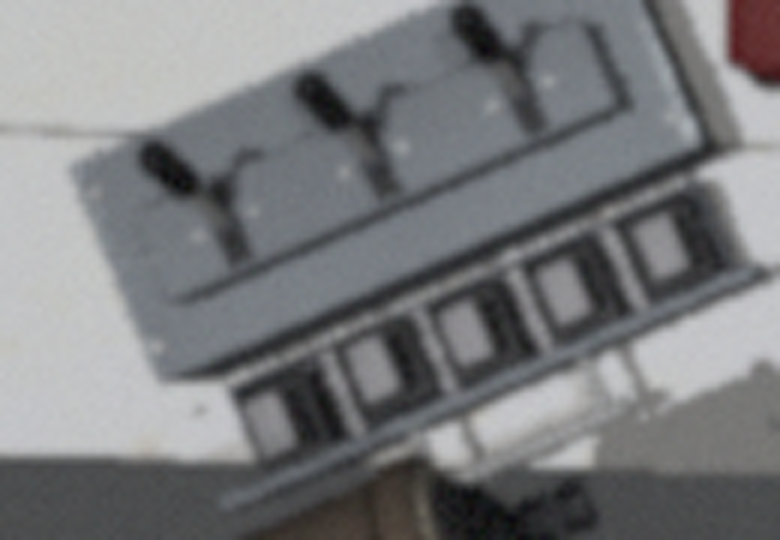

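All five bays hold packs, and the drawer is slightly pushed in. Next I'll lower in front of the handle and push the drawer shut.

Call:
arm_command --claw '[-1,-1,-1,-1,-1,-1,-1,-1,-1,-1,-1,-1]' --linear '[[0,0,0.05],[0,0,0.1],[0,0,0.121],[0,0,0.121],[0.012,0,0.121],[0.024,0,0.121],[0.036,0,0.121],[0.048,0,0.121],[0.06,0,0.121],[0.072,0,0.121],[0.08,0,0.121],[0.08,0,0.121]]' --twist '[[0,0,0],[0,0,0],[0,0,0],[0,0,0],[0,0,0],[0,0,0],[0,0,0],[0,0,0],[0,0,0],[0,0,0],[0,0,0],[0,0,0]]'

```text
time_s: 38.9
tool_pos: [391.7, 235.9, 55.5]
orientation: [0.976, 0.219, 0.001, -0.0]
ft_force: [0.1, -0.9, -0.3]
grip_width: -0.001
finger_force: 0.0
```

Call:
arm_command --claw '[-1,-1,-1,-1,-1]' --linear '[[0.005,0,0],[0.01,0,0],[0.014,0,0],[0.017,0,0],[0.017,0,0]]' --twist '[[0,0,0],[0,0,0],[0,0,0],[0,0,0],[0,0,0]]'

```text
time_s: 39.52
tool_pos: [402.2, 241.0, 54.5]
orientation: [0.976, 0.219, -0.004, 0.001]
ft_force: [-7.8, -4.5, 5.6]
grip_width: 0.005
finger_force: 4.1
```

Run:
```python
from h import *
s=st();print(Lk(s['tool_pos']))
```

```text
{'time_s': 39.525, 'tool_pos': [402.17, 240.955, 54.509], 'orientation': [0.976, 0.219, -0.004, 0.001], 'ft_force': [-7.811, -4.459, 5.586], 'grip_width': 0.005, 'finger_force': 4.064, 'qpos': [0.447, 0.278, 2.101, -0.0, 0.772, 1.576]}
[-119.9    3.1   54.5]
```

Call:
arm_command --claw '[-1,-1,-1,-1,-1,-1,-1,-1,-1,-1,-1,-1]' --linear '[[-0.012,0,0],[-0.015,0,-0.05],[-0.015,0.02,-0.1],[-0.015,0.05,-0.15],[-0.015,0.0866,-0.185],[0.01,0.0866,-0.19],[0.06,0.0866,-0.19],[0.11,0.0866,-0.19],[0.16,0.0866,-0.19],[0.1905,0.0866,-0.19],[0.1905,0.0866,-0.19],[0.1905,0.0866,-0.19]]' --twist '[[0,0,0],[0,0,0],[0,0,0],[0,0,0],[0,0,0],[0,0,0],[0,0,0],[0,0,0],[0,0,0],[0,0,0],[0,0,0],[0,0,0]]'

```text
time_s: 41.02
tool_pos: [614.0, 245.4, 244.9]
orientation: [0.976, 0.219, -0.0, 0.0]
ft_force: [-0.8, 0.4, 0.2]
grip_width: -0.001
finger_force: 0.0
```

Run:
```python
from h import *
avg(3);s=st();print(Lk(s['tool_pos']));go(W(75,-83,165),TH)
im=env.grab_frame('side')[:,:,::-1].copy();u,v=map(int,proj('side',W(0,0,120)))
b=cv2.resize(im[v-45:v+45,u-65:u+65],None,fx=5,fy=5,interpolation=2);cv2.imwrite('pics/p9.png',b)
```

```text
avg [613.85 245.28 245.34] sd [0.05 0.01 0.16]
{'time_s': 41.175, 'tool_pos': [613.927, 245.293, 245.538], 'orientation': [0.976, 0.219, -0.0, 0.0], 'ft_force': [-0.044, -0.484, -0.361], 'grip_width': 0.0, 'finger_force': 0.0, 'qpos': [0.314, 0.365, 1.528, -0.0, 1.248, 1.443]}
[ 73.4 -83.5 245.5]
lin [ 0.0017 -0.0005  0.0805]
tw [2.0000e-04 0.0000e+00 3.1412e+00]
tw [-0.      0.0001 -0.0004]
```

View pics/p9.png

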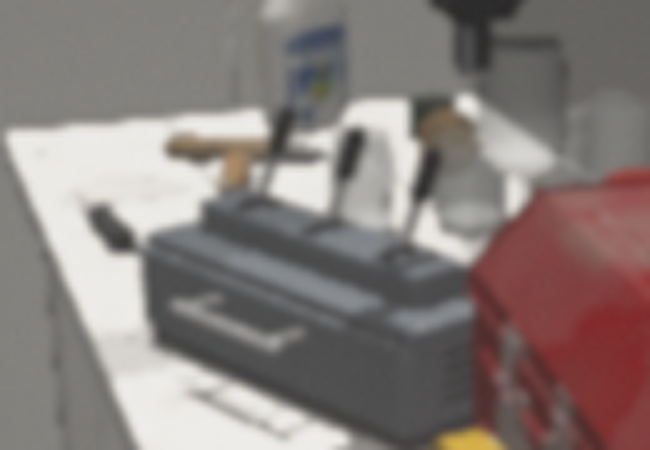

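The drawer is flush, and all the levers lean back. Next I'll go behind the right lever and pull.

Call:
arm_command --claw '[-1,-1,-1,-1,-1,-1,-1,-1,-1,-1,-1,-1]' --linear '[[0,0,0.05],[0,0,0.08],[0,0,0.08],[-0.015,0,0.08],[-0.028,0,0.08],[-0.04,0,0.08],[-0.052,0,0.08],[-0.064,0,0.08],[-0.074,0,0.08],[-0.082,0,0.08],[-0.09,0,0.08],[-0.09,0,0.08]]' --twist '[[0,0,0],[0,0,0],[0,0,0],[0,0,0],[0,0,0],[0,0,0],[0,0,0],[0,0,0],[0,0,0],[0,0,0],[0,0,0],[0,0,0]]'

```text
time_s: 42.72
tool_pos: [543.2, 210.6, 169.7]
orientation: [0.976, 0.219, 0.013, -0.002]
ft_force: [17.0, 7.7, 1.0]
grip_width: 0.001
finger_force: 8.6
```

Run:
```python
from h import *
s=st();print(Lk(s['tool_pos']))
```

```text
{'time_s': 42.725, 'tool_pos': [543.214, 210.558, 169.696], 'orientation': [0.976, 0.219, 0.013, -0.002], 'ft_force': [17.035, 7.674, 1.034], 'grip_width': 0.001, 'finger_force': 8.637, 'qpos': [0.294, 0.278, 1.807, 0.001, 1.03, 1.423]}
[ -5.4 -84.7 169.7]
```

Call:
arm_command --claw '[-1,-1,-1,-1,-1,-1,-1,-1]' --linear '[[0.04,0,0],[0.091,0,0],[0.091,-0.05,0],[0.091,-0.1,0],[0.091,-0.15,0],[0.091,-0.17,0],[0.091,-0.17,0],[0.091,-0.17,0]]' --twist '[[0,0,0],[0,0,0],[0,0,0],[0,0,0],[0,0,0],[0,0,0],[0,0,0],[0,0,0]]'

```text
time_s: 43.72
tool_pos: [543.1, 398.0, 164.6]
orientation: [0.976, 0.219, -0.001, 0.001]
ft_force: [-0.8, -0.1, 0.2]
grip_width: -0.003
finger_force: 0.0
```

Run:
```python
from h import *
s=st();print(Lk(s['tool_pos']))
im=env.grab_frame('top')[:,:,::-1].copy();a=cv2.resize(im[140:235,105:235],None,fx=3,fy=3,interpolation=2)
im=env.grab_frame('side')[:,:,::-1].copy();u,v=map(int,proj('side',W(0,0,120)))
b=cv2.resize(im[v-45:v+45,u-65:u+65],None,fx=3,fy=3,interpolation=2)
cv2.imwrite('pics/p10.png',np.vstack([a,b]))
```

```text
{'time_s': 43.725, 'tool_pos': [543.137, 398.049, 164.634], 'orientation': [0.976, 0.219, -0.001, 0.001], 'ft_force': [-0.845, -0.057, 0.166], 'grip_width': -0.003, 'finger_force': 0.0, 'qpos': [0.568, 0.463, 1.561, -0.001, 1.119, 1.699]}
[ 74.7  84.8 164.6]
```

View pics/p10.png

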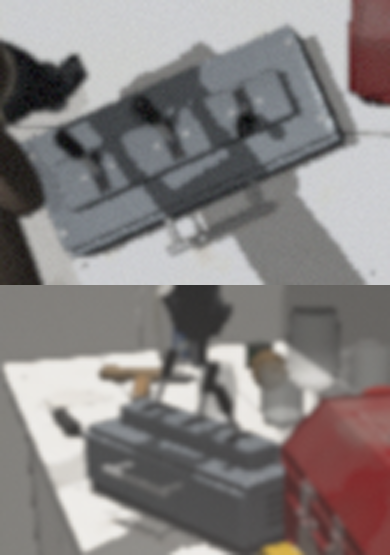

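The right lever is on: its grip at (247,123) in the top crop matches the start. The left lever is next.

Call:
arm_command --claw '[-1,-1,-1,-1,-1,-1,-1,-1,-1]' --linear '[[-0.015,0,0],[-0.028,0,0],[-0.04,0,0],[-0.052,0,0],[-0.064,0,0],[-0.074,0,0],[-0.082,0,0],[-0.091,0,0],[-0.091,0,0]]' --twist '[[0,0,0],[0,0,0],[0,0,0],[0,0,0],[0,0,0],[0,0,0],[0,0,0],[0,0,0],[0,0,0]]'

```text
time_s: 44.95
tool_pos: [470.0, 365.3, 169.4]
orientation: [0.976, 0.219, 0.013, -0.003]
ft_force: [17.9, 7.5, -1.4]
grip_width: -0.0
finger_force: 8.6
```

Call:
arm_command --claw '[-1,-1,-1,-1,-1,-1,-1]' --linear '[[0.04,0,0],[0.091,0,0],[0.091,0.04,0],[0.091,0.085,0],[0.091,0.085,0],[0.091,0.085,0],[0.091,0.085,0]]' --twist '[[0,0,0],[0,0,0],[0,0,0],[0,0,0],[0,0,0],[0,0,0],[0,0,0]]'

```text
time_s: 45.82
tool_pos: [578.0, 323.8, 164.8]
orientation: [0.976, 0.22, -0.001, -0.0]
ft_force: [-0.6, -0.1, 0.1]
grip_width: -0.003
finger_force: 0.0
```

Call:
arm_command --claw '[-1,-1,-1,-1,-1,-1,-1,-1,-1]' --linear '[[-0.015,0,0],[-0.028,0,0],[-0.04,0,0],[-0.052,0,0],[-0.064,0,0],[-0.074,0,0],[-0.082,0,0],[-0.091,0,0],[-0.091,0,0]]' --twist '[[0,0,0],[0,0,0],[0,0,0],[0,0,0],[0,0,0],[0,0,0],[0,0,0],[0,0,0],[0,0,0]]'

```text
time_s: 46.95
tool_pos: [506.7, 287.8, 169.5]
orientation: [0.976, 0.219, 0.013, -0.002]
ft_force: [17.8, 7.2, -0.6]
grip_width: 0.003
finger_force: 8.5
```

Call:
arm_command --claw '[-1,-1,-1,-1,-1,-1,-1,-1,-1,-1,-1,-1]' --linear '[[0.04,0,0],[0.08,0,0],[0.08,0,-0.05],[0.08,0,-0.1],[0.05,-0.04,-0.12],[0.02,-0.09,-0.12],[-0.03,-0.14,-0.12],[-0.08,-0.18,-0.12],[-0.12,-0.22,-0.12],[-0.16,-0.26,-0.12],[-0.18,-0.3,-0.12],[-0.18,-0.3,-0.12]]' --twist '[[0,0,0],[0,0,0],[0,0,0],[0,0,0],[0,0,0],[0,0,0],[0,0,0],[0,0,0],[0,0,0],[0,0,0],[0,0,0],[0,0,0]]'

```text
time_s: 48.45
tool_pos: [202.6, 477.3, 283.6]
orientation: [0.975, 0.221, -0.002, 0.002]
ft_force: [-0.4, 0.0, -0.5]
grip_width: 0.001
finger_force: 0.0
```

Run:
```python
from h import *
s=st();print(Lk(s['tool_pos']))
snap('top','top11.png',(105,140,235,235),6)
```

```text
{'time_s': 48.45, 'tool_pos': [202.622, 477.263, 283.594], 'orientation': [0.975, 0.221, -0.002, 0.002], 'ft_force': [-0.361, 0.035, -0.463], 'grip_width': 0.001, 'finger_force': 0.0, 'qpos': [1.085, 0.058, 1.821, 0.0, 1.269, 2.209]}
[-199.2  302.1  283.6]
```

View pics/top11.png

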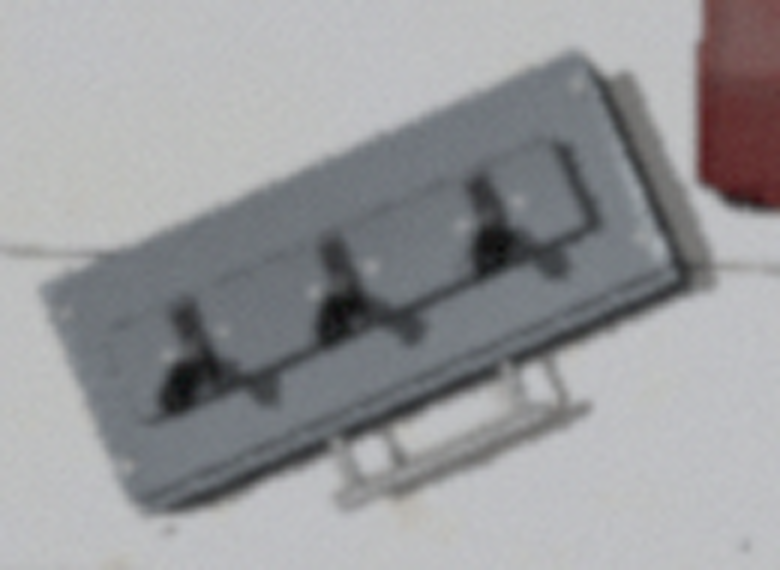

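The picture matches the starting one: the grips are at (178,390), (337,315) and (492,248), and the handle is at (340,500). All levers are on and the drawer is shut, so I'm handing in.

```bash
python3 -c "
from station import env
print(env.finish_job())"
```

```text
the job is handed in; nothing more can be done
None
```

The job is handed in, though the hand-in returned no verdict: all three spares went into the empty bays (0, 1 and 2), the drawer is shut and all three levers are back on, and the last pictures match that.

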